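Move the queue of shoe heels to the finishing rack

TASK

Four shoe heels wait for finishing in one wooden rack, queued from its upright ball-topped post: the heel in the bay nearest the post is first. Move all four to the empty rack in the same queue order from that rack's own post, which is at its opposite end: the heel nearest the post must again be nearest the post, and so on down the row. Stand each heel upright, wide seat down as it was, flat on the cork near the middle of its own bay, and leave it there.

Things in the scene. Friction and masses are not known exactly. Their poses are not given: they have to be found in the camera images.
- waiting_rack: waiting rack, full at the start. Pale wooden, fixed, 100 (x) x 288 (y) mm. Bay centres at x 0, y -108, -36, 36, 108 mm; cork floors 15 mm above the bench; 6 mm dividers at y 0, +-72, +-144 mm rise to 24 mm; long sides open. Origin: middle of the row at bench height, z up. Queue post (dark 22 mm ball on a dowel, top 58 mm above the bench) at its +y end, y +160 mm: first bay y +108.
- finishing_rack: finishing rack, empty at the start. Pale wooden, fixed, 100 (x) x 288 (y) mm. Bay centres at x 0, y -108, -36, 36, 108 mm; cork floors 15 mm above the bench; 6 mm dividers at y 0, +-72, +-144 mm rise to 24 mm; long sides open. Origin: middle of the row at bench height, z up. Queue post (dark 22 mm ball on a dowel, top 58 mm above the bench) at its -y end, y -160 mm: first bay y -108.
- low_heel: low, wide stacked shoe heel, alternate dark and mid-brown layers, D-shaped: 48 mm (x) by 46 mm (y), 32 mm high, straight sides, 90 g. Stands seat down, tip up. Origin: centre of its underside; z up; x from the flat breast face towards the round back. Easiest gripped from above across its x axis, about 24 mm above its underside.
- block_heel: tall thick block heel, pale wood with dark rubber tip, 72 mm high: D-shaped seat 50 (x) x 46 (y) x 10 mm, then a straight D-shaped column 36 (x) x 34 (y) mm centred on it, 110 g. Stands seat down, tip up. Origin: centre of its underside; z up; x from the flat breast face towards the round back. Easiest gripped from above across its x axis, about 50 mm above its underside.
- slim_heel: tall slim black heel, 80 mm high: D-shaped seat 48 (x) x 44 (y) x 10 mm, collar 26 x 24 mm to 20 mm, then a square stem 16 x 16 mm centred on it, 60 g. Stands seat down, tip up. Origin: centre of its underside; z up; x from the flat breast face towards the round back. Easiest gripped from above across its x axis, about 52 mm above its underside.
- round_heel: medium-height mid-brown heel with dark rubber tip, 50 mm high: D-shaped seat 48 (x) x 46 (y) x 10 mm, then a round column 26 mm in diameter centred on it, 60 g. Stands seat down, tip up. Origin: centre of its underside; z up; x from the flat breast face towards the round back. Easiest gripped from above across its x axis, about 36 mm above its underside.
- low_pad: pad of the low heel: cork pad 70 (x) x 60 (y) x 3 mm, fixed, the floor of the waiting-rack bay in which the low heel starts; it stays there and so marks that heel's place in the queue. Origin: centre of its underside, 12 mm above the bench; axes parallel to the rack's.
- block_pad: pad of the block heel: cork pad 70 (x) x 60 (y) x 3 mm, fixed, the floor of the waiting-rack bay in which the block heel starts; it stays there and so marks that heel's place in the queue. Origin: centre of its underside, 12 mm above the bench; axes parallel to the rack's.
- slim_pad: pad of the slim heel: cork pad 70 (x) x 60 (y) x 3 mm, fixed, the floor of the waiting-rack bay in which the slim heel starts; it stays there and so marks that heel's place in the queue. Origin: centre of its underside, 12 mm above the bench; axes parallel to the rack's.
- round_pad: pad of the round heel: cork pad 70 (x) x 60 (y) x 3 mm, fixed, the floor of the waiting-rack bay in which the round heel starts; it stays there and so marks that heel's place in the queue. Origin: centre of its underside, 12 mm above the bench; axes parallel to the rack's.
Mind the look-alikes: they are no part of the job. Leave any pink look-alike of the slim_heel alone. What is shaped like the block_heel but turquoise is not meant.

How it is judged (in metres and radians):
At the end, for the whole second after the job is handed in: Each heel is in the finishing-rack bay as far from that rack's post as its start bay was from the waiting rack's post: within 14 mm of the bay centre along the row, 18 mm across, underside 11 to 20 mm above the bench, upright within 0.12 rad, released and at rest (((y of low_pad in the frame of waiting_rack between 0.088 and 0.128 m and y of low_heel in the frame of finishing_rack between -0.122 and -0.094 m) or (y of low_pad in the frame of waiting_rack between 0.016 and 0.056 m and y of low_heel in the frame of finishing_rack between -0.05 and -0.022 m) or (y of low_pad in the frame of waiting_rack between -0.056 and -0.016 m and y of low_heel in the frame of finishing_rack between 0.022 and 0.05 m) or (y of low_pad in the frame of waiting_rack between -0.128 and -0.088 m and y of low_heel in the frame of finishing_rack between 0.094 and 0.122 m)) and x of low_heel in the frame of finishing_rack between -0.018 and 0.018 m and z of low_heel in the frame of finishing_rack between 0.011 and 0.02 m and angle between each of low_heel, block_heel, slim_heel, round_heel's own z axis and vertical below 0.12 rad and linear speed of each of low_heel, block_heel, slim_heel, round_heel below 0.02 m/s and angular speed of each of low_heel, block_heel, slim_heel, round_heel below 0.2 rad/s and ((y of block_pad in the frame of waiting_rack between 0.088 and 0.128 m and y of block_heel in the frame of finishing_rack between -0.122 and -0.094 m) or (y of block_pad in the frame of waiting_rack between 0.016 and 0.056 m and y of block_heel in the frame of finishing_rack between -0.05 and -0.022 m) or (y of block_pad in the frame of waiting_rack between -0.056 and -0.016 m and y of block_heel in the frame of finishing_rack between 0.022 and 0.05 m) or (y of block_pad in the frame of waiting_rack between -0.128 and -0.088 m and y of block_heel in the frame of finishing_rack between 0.094 and 0.122 m)) and x of block_heel in the frame of finishing_rack between -0.018 and 0.018 m and z of block_heel in the frame of finishing_rack between 0.011 and 0.02 m and ((y of slim_pad in the frame of waiting_rack between 0.088 and 0.128 m and y of slim_heel in the frame of finishing_rack between -0.122 and -0.094 m) or (y of slim_pad in the frame of waiting_rack between 0.016 and 0.056 m and y of slim_heel in the frame of finishing_rack between -0.05 and -0.022 m) or (y of slim_pad in the frame of waiting_rack between -0.056 and -0.016 m and y of slim_heel in the frame of finishing_rack between 0.022 and 0.05 m) or (y of slim_pad in the frame of waiting_rack between -0.128 and -0.088 m and y of slim_heel in the frame of finishing_rack between 0.094 and 0.122 m)) and x of slim_heel in the frame of finishing_rack between -0.018 and 0.018 m and z of slim_heel in the frame of finishing_rack between 0.011 and 0.02 m and ((y of round_pad in the frame of waiting_rack between 0.088 and 0.128 m and y of round_heel in the frame of finishing_rack between -0.122 and -0.094 m) or (y of round_pad in the frame of waiting_rack between 0.016 and 0.056 m and y of round_heel in the frame of finishing_rack between -0.05 and -0.022 m) or (y of round_pad in the frame of waiting_rack between -0.056 and -0.016 m and y of round_heel in the frame of finishing_rack between 0.022 and 0.05 m) or (y of round_pad in the frame of waiting_rack between -0.128 and -0.088 m and y of round_heel in the frame of finishing_rack between 0.094 and 0.122 m)) and x of round_heel in the frame of finishing_rack between -0.018 and 0.018 m and z of round_heel in the frame of finishing_rack between 0.011 and 0.02 m); the robot touches nothing.
It also fails if it takes over 128 s, if anything falls off the work surface, if the arm or the gripper's body presses on something with over 40 N, if the wrist force passes 120 N, or if a joint passes its speed limit or range.

ROBOT

A 7-joint arm with a two-finger parallel gripper is mounted at the origin on the work surface. World frame = base frame: x ahead of the robot, y to its left, z up, the work surface at z = 0. Lengths are in m, angles in degrees, forces in N, time in s.
With the tool pointing down it reaches from about 0.4 to 0.875 m from the base axis. Payload 6.5 kg.
Tool frame: the origin (TCP) lies on the centre line of the jaws, within the pads' length; the fingertips stand 14 mm ahead of it and the grasp point (between the pads) lies 5 mm behind it; z points along the fingers, y is the line along which they close (so a half turn about z gives the same grasp; the last joint's range is limited). The gripper opens to 85 mm and grips with 20 to 120 N. Pads are 22 mm wide; open, the fingers measure 114 mm over their backs; the gripper's body (76 mm by 85 mm) begins 54 mm behind the grasp point. The pads swing forward as they close: fully open they stand 13 mm farther back than shut.
Start: joints at [-69.454, 30.733, -0.252, 88.115, 0.149, 61.152, -4.079], TCP at [0.268, 0.592, 0.245] pointing down, gripper open.
Joint ranges: [-154.64, 154.64], [-21.42, 123.67], [-72.66, 72.17], [13.99, 137.28], [-74.86, 254.86], [10.95, 109.41], [-158.01, 158.01]. Speed limits (degrees/s): [136.94, 136.94, 180, 180, 180, 180, 180].

INTERFACE

Orientations are given as a 3x3 rotation matrix whose columns are the frame's x, y, z axes.
In Python, from workcell import sensors, vision, order gives the robot as it stands. The module is installed in compiled form; this text tells all that it offers.
- The arm moves only by the tool servo_tool, never from a script. Its argument "motion" is a list of rows, each a list of 5 numbers: the shift along the world's x, y, z in mm, then the turn about the world's z in rad, then the opening, from -1 (shut) to 1 (fully open). In form: [[x, y, z, yaw, gripper], ...]. A call has 1 to 12 rows; each row shifts and turns the commanded pose from where the row before left it; what a row does not reach is not made up. A row lasts 1/12 s, in which the tool goes at most 41.7 mm and 7.16 degrees, less where a joint would pass 70% of its speed; a pose out of reach is approached as far as the arm can. A call is refused whole if a number of a shift passes 41.7 or a number of a turn 0.125, either way. A call with a gripper value outside its range is refused whole. The fingers move at their own pace and stop on an object; "force" is the grip in N (left out, the last holds). Time passes only in rows, so rows that do not move let the fingers close. It gives the time, the measured TCP pose, the force, the opening and the grip force at its end, in the units of the state.
- sensors.get_state(): the state, without advancing time (a new reading comes with each control period).
- vision.read_camera(name): name is "side" or "top" or "wrist"; returns a dict with "image" (480x640x3 uint8, red, green, blue), "fx", "fy", "cx", "cy" (pixels), "k1" (the pictures are not rectified: a ray, as slopes to the right and down, at radius r is drawn at 1 + k1 r^2 times it, then the intrinsics apply), "rvec" (rotation vector, rad) and "tvec" (3), from world to camera coordinates, as OpenCV has them. Camera axes: x right, y down, z forward; pixel columns grow to the right and rows downward; lengths in m; the calibration is good to about 2 mm. A picture is of the moment at which its call begins. There is no depth.
- order.finish_job(): hands the job in; it is judged then, once.
Trained networks look in a picture, given as the dict that the camera call returned (one of the last four; its "shot" number tells which), for a name from the list of things; names that differ only in an ending like _2 or _b are one class to them, and where a whole thing is asked for, a point or a joint stands for the part that bears it (a point fixed in the world has none). Each returns a list of dicts, best first, with "confidence" (0 to 1); they miss things now and then, are a little off and sometimes report something else, mostly with a low value. They report only what shows in the picture. A call takes as long as a camera call. They do not tell look-alikes from the thing itself.
- vision.outline_of(picture, name): "region" (480x640 bool, what is visible of it) and "uv" ([column, row] in pixels, amid what is visible of it).
The state is a dict: "t": time; "joint_positions": joint angles; "joint_vel": joint speeds; "effort": joint torques, N m; "eef_pos": TCP position; "ee_rot": TCP orientation; "wrist_force": force on the tool from outside, world axes, zero at the start; "moment": the same for the moment, N m; "gripper_width": finger opening in m; "grasp_force": force on a finger pad.
Only numpy, scipy, OpenCV 4.12 (cv2) and the standard library are available. Lean on these libraries where they do the work, as an engineer would, in place of code of your own. Each camera call takes 0.05 s, during which the arm holds its last target. There are 200 camera calls.

## Working session

There is one attempt and no reset: what is moved stays moved. The work goes in short steps, Python scripts to look and compute and a tool call to move; the robot and the scene stay as the last step left them, time stands still between calls to the robot, and variables do not carry over. Pictures are saved under pics/ and viewed, at most 14 in all, crops included, and the job is handed in when it is done.

Besides the shell and the picture viewer there is one more tool, called after "Call:" as name(argument=value, ...), one argument or row to a line, values as JSON. servo_tool: Moves the arm, as the interface text tells. Its arguments: {"type":"object","properties":{"motion":{"type":"array"},"force":{"type":"number"}},"required":["motion"]}

```bash
mkdir -p pics
cat > h.py <<'E'
import numpy as np, cv2
from workcell import sensors, vision, order
def ray(p,uv):
    d=np.array([(uv[0]-p['cx'])/p['fx'],(uv[1]-p['cy'])/p['fy']]);s=d.copy()
    for _ in range(20): s=d/(1+p['k1']*(s@s))
    R=cv2.Rodrigues(np.array(p['rvec'],float))[0];t=np.array(p['tvec'],float).ravel()
    return -R.T@t, R.T@np.array([s[0],s[1],1.])
def atz(p,uv,z):
    o,d=ray(p,uv); return o+d*(z-o[2])/d[2]
def proj(p,X):
    R=cv2.Rodrigues(np.array(p['rvec'],float))[0]
    c=R@np.array(X,float)+np.array(p['tvec'],float).ravel();s=c[:2]/c[2];s=s*(1+p['k1']*(s@s))
    return np.array([p['fx']*s[0]+p['cx'],p['fy']*s[1]+p['cy']])
def save(p,n,crop=None,sc=1):
    im=p['image'][:,:,::-1]
    if crop: im=im[crop[1]:crop[3],crop[0]:crop[2]]
    cv2.imwrite('pics/'+n,cv2.resize(im,None,fx=sc,fy=sc,interpolation=cv2.INTER_CUBIC))
E
python3 - <<'E'
from h import *
s=sensors.get_state();print(s['t'],s['eef_pos'],np.round(s['ee_rot'],3).tolist(),s['gripper_width'])
for n in ['top','side']:
    p=vision.read_camera(n);save(p,n+'0.png');print(n,'cam',ray(p,(320,240))[0])
    for k,z in [('low_heel',.047),('block_heel',.087),('slim_heel',.095),('round_heel',.065),('waiting_rack',.02),('finishing_rack',.02)]:
        for d in vision.outline_of(p,k)[:3]: print(k,round(d['confidence'],2),np.round(d['uv']),d['region'].sum(),np.round(atz(p,d['uv'],z),3))
E
```

```text
0.0 [0.26761407 0.59164234 0.24439065] [[-0.911, 0.412, -0.001], [0.412, 0.911, -0.002], [-0.0, -0.002, -1.0]] 0.08527918082082486
top cam [0.30152523 0.04376051 0.91839813]
low_heel 0.61 [253. 210.] 572 [0.522 0.229 0.047]
block_heel 0.86 [130. 229.] 759 [0.481 0.47  0.087]
block_heel 0.68 [187. 186.] 653 [0.564 0.356 0.087]
slim_heel 0.78 [201. 292.] 489 [0.351 0.317 0.095]
slim_heel 0.68 [222. 199.] 472 [0.535 0.282 0.095]
round_heel 0.91 [287. 222.] 452 [0.49  0.157 0.065]
waiting_rack 0.89 [235. 206.] 2645 [0.539 0.274 0.02 ]
waiting_rack 0.4 [200. 182.] 329 [0.594 0.354 0.02 ]
finishing_rack 0.63 [494. 201.] 7354 [ 0.533 -0.273  0.02 ]
side cam [0.67248473 0.85988587 0.79370351]
low_heel 0.57 [300. 314.] 604 [0.527 0.24  0.047]
block_heel 0.89 [295. 383.] 1251 [0.575 0.407 0.087]
block_heel 0.82 [359. 447.] 1273 [0.51  0.533 0.087]
slim_heel 0.87 [401. 350.] 695 [0.393 0.395 0.095]
slim_heel 0.73 [292. 345.] 560 [0.564 0.34  0.095]
round_heel 0.87 [306. 292.] 552 [0.506 0.206 0.065]
waiting_rack 0.98 [278. 370.] 4167 [0.588 0.332 0.02 ]
finishing_rack 0.66 [248. 183.] 3004 [ 0.548 -0.234  0.02 ]
```

View pics/top0.png

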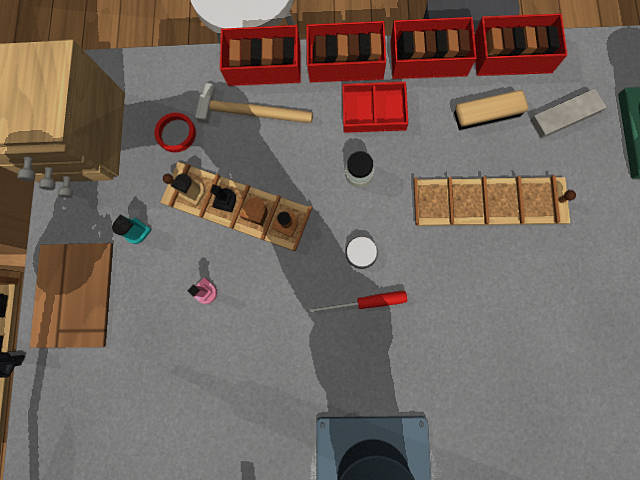

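View pics/side0.png

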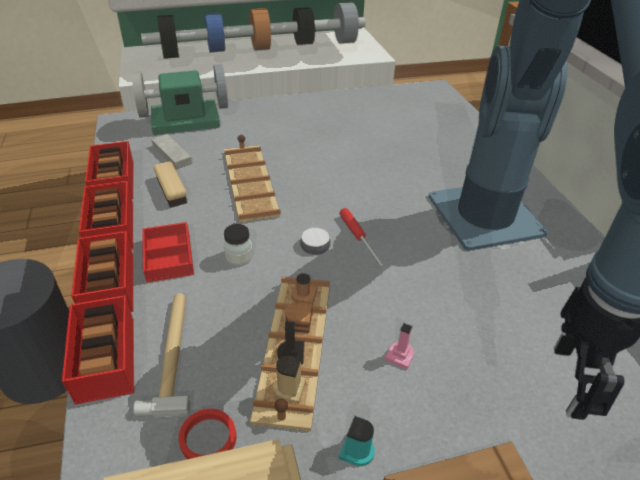

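Top view: the waiting rack's post is at (168,178), with block (185,185), slim (222,198), low (253,210) and round (287,220) queued from it. The finishing rack is at (492,200) with its post at (571,196). The look-alikes are the turquoise block at (130,229) and the pink slim heel at (202,291). My targets are the four heels in the rack, so I'll crop that for a close check.

Run:
```python
from h import *
p=vision.read_camera('top');save(p,'w1.png',(155,150,321,262),4.8);save(p,'f1.png',(405,165,585,235),4.4)
```

```text
(no output)
```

View pics/w1.png

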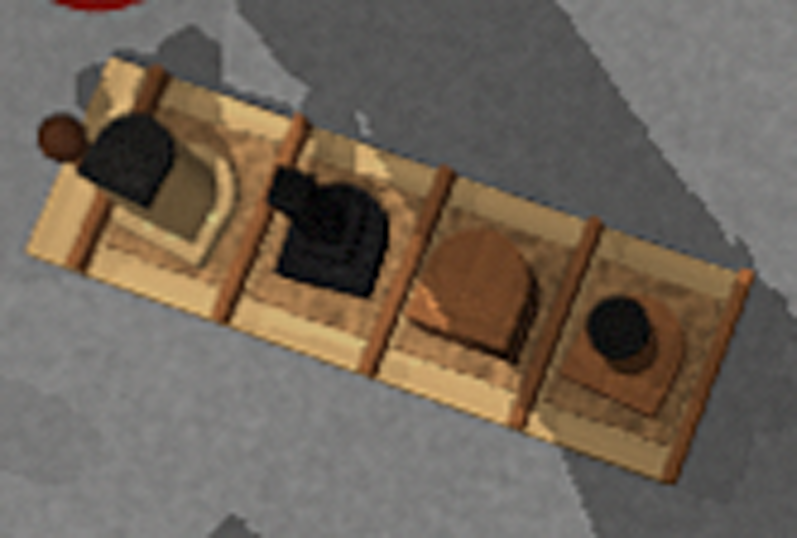

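View pics/f1.png

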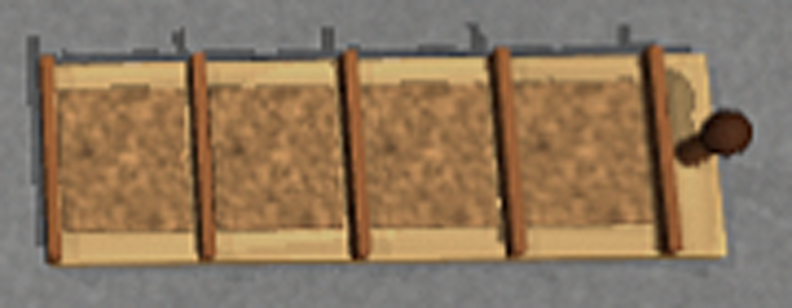

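The close crop confirms the queue from the post: pale block, black slim, brown low, round. None is pink or turquoise. I'll fit both rack poses from the divider ends in these crops.

Run:
```python
from h import *
import json
p=vision.read_camera('top')
W=[((157,68),(80,268)),((300,118),(222,320)),((446,170),(368,374)),((596,220),(518,424)),((748,273),(672,480))]
F=[((46,57),(54,260)),((198,55),(207,258)),((349,53),(361,256)),((501,50),(516,254)),((655,47),(672,251))]
out={}
for n,D,sc,o in [('W',W,4.8,(155,150)),('F',F,4.4,(405,165))]:
    M=[];X=[]
    for y,(a,b) in zip([.144,.072,0,-.072,-.144],D):
        for x,q in((.05,a),(-.05,b)): M.append([x,y]);X.append(atz(p,np.array(q)/sc+o,.024)[:2])
    M=np.array(M);X=np.array(X);c=X.mean(0);u,s,v=np.linalg.svd(M.T@(X-c));R=(u@v).T
    print(n,c,'yaw',np.degrees(np.arctan2(R[1,0],R[0,0])),'res mm',np.round(1e3*(M@R.T+c-X),1).tolist(),'scale',s.sum()/(M**2).sum())
    print([np.round(R@[0,y]+c,4).tolist() for y in(.108,.036,-.036,-.108)]); out[n]=(c,R)
c,R=out['W']
T={'block':((128,160),.087,(115,215),(195,265),.025),'slim':((293,193),.095,(278,270),(370,297),.025),'low':((475,280),.047,(410,310),(505,355),.047),'round':((619,327),.065,(560,372),(655,412),.025)}
for k,(q,z,a,b,z2) in T.items():
    f=lambda q,z:atz(p,np.array(q)/4.8+(155,150),z)[:2]
    e=f(a,z2)-f(b,z2);m=(f(a,z2)+f(b,z2))/2
    yaw=np.arctan2(e[1],e[0])-np.pi/2
    print(k,np.round(f(q,z),4),'in rack',np.round(1e3*R.T@(f(q,z)-c),1),'yaw',np.degrees(yaw),'from breast',np.round(m+.024*np.array([np.cos(yaw),np.sin(yaw)]),4))
```

```text
W [0.5367969  0.26281457] yaw -20.78337617112017 res mm [[-0.5, -1.1], [-0.8, 3.2], [0.1, -1.4], [-0.6, 1.6], [1.1, -1.6], [0.1, 0.7], [0.9, -1.2], [-1.3, 0.3], [1.5, -1.0], [-0.5, 0.5]] scale 0.9935435314067323
[[0.5751, 0.3638], [0.5496, 0.2965], [0.524, 0.2292], [0.4985, 0.1618]]
F [ 0.53580352 -0.25436195] yaw -0.8823556391331575 res mm [[0.3, 0.4], [0.2, 0.1], [0.4, 0.9], [0.1, -0.3], [0.5, 0.5], [-0.1, -0.7], [0.1, 0.4], [-0.3, -1.0], [-0.3, 0.9], [-0.9, -1.0]] scale 0.9978480785296325
[[0.5375, -0.1464], [0.5364, -0.2184], [0.5352, -0.2904], [0.5341, -0.3623]]
block [0.5713 0.3677] in rack [ -4.9 110.3] yaw -32.90355308890729 from breast [0.5738 0.3648]
slim [0.5522 0.2943] in rack [ 3.3 35. ] yaw -17.969472609212794 from breast [0.5542 0.293 ]
low [0.5253 0.228 ] in rack [  1.6 -36.6] yaw -26.77175146709928 from breast [0.5237 0.2245]
round [0.4986 0.1629] in rack [  -0.2 -107. ] yaw -24.330995500431175 from breast [0.5008 0.1637]
```

Both rack fits leave residuals of 3 mm or less, and the heels sit at their bay centres. I'll approach the block first, since it's nearest the post.

Call:
servo_tool(
  motion=[
    [22,-16,-3,-0.12,1],
    [22,-16,-3,-0.12,1],
    [22,-16,-3,-0.12,1],
    [22,-16,-3,-0.12,1],
    [22,-16,-3,-0.12,1],
    [22,-16,-3,-0.12,1],
    [22,-16,-3,-0.12,1],
    [22,-16,-3,-0.12,1],
    [22,-16,-3,-0.12,1],
    [22,-16,-3,-0.12,1],
    [22,-16,-3,-0.12,1],
    [22,-16,-3,-0.12,1],
  ],
  force=40,
)

```text
t: 1.8
eef_pos: [0.5328, 0.3995, 0.2093]
ee_rot: [[0.295, 0.955, 0.0], [0.955, -0.295, 0.0], [0.0, 0.0, -1.0]]
wrist_force: [0.3, 0.8, 0.7]
gripper_width: 0.0853
grasp_force: 0.0
```

Call:
servo_tool(
  motion=[
    [20,-16,-20,-0.12,1],
    [20,-16,-20,-0.11,1],
    [0,0,0,0,1],
    [0,0,0,0,1],
    [0,0,0,0,1],
    [0,0,0,0,1],
  ],
)

```text
t: 2.3
eef_pos: [0.5712, 0.3701, 0.1701]
ee_rot: [[0.498, 0.867, 0.0], [0.867, -0.498, 0.002], [0.002, -0.001, -1.0]]
wrist_force: [-0.6, -0.4, -0.4]
gripper_width: 0.0855
grasp_force: 0.0
```

```bash
cat >> h.py <<'E'
def where(tgt=None,yaw=None):
    s=sensors.get_state();R=np.array(s['ee_rot']);a=np.degrees(np.arctan2(R[1,1],R[0,1]))
    print('t',s['t'],'pos',np.round(s['eef_pos'],4),'close',round(a,1),'w',round(s['gripper_width'],4),'gf',s['grasp_force'],'F',np.round(s['wrist_force'],1),'j',np.round(s['joint_positions'],0))
    if tgt is not None: print('go mm',np.round(1e3*(np.array(tgt)-s['eef_pos']),1),'turn',np.radians((yaw-a+90)%180-90))
E
python3 - <<'E'
from h import *
where((.572,.367,.060),-30);p=vision.read_camera('wrist');save(p,'wr1.png')
for k,z in[('block_heel',.087),('slim_heel',.095)]:
    for d in vision.outline_of(p,k)[:2]: print(k,d['confidence'],d['uv'],atz(p,d['uv'],z))
print(proj(p,(.572,.367,.087)))
E
```

```text
t 2.3 pos [0.5712 0.3701 0.1701] close -29.9 w 0.0855 gf 0.0 F [-0.6 -0.4 -0.4] j [-52.  40.  23.  88. -18.  56. -53.]
go mm [   0.8   -3.1 -110.1] turn -0.00258078058873561
block_heel 0.9 [325.9, 229.4] [0.57968528 0.37885586 0.087     ]
block_heel 0.57 [106.0, 113.6] [0.51569996 0.48297008 0.087     ]
slim_heel 0.85 [92.5, 352.3] [0.43475212 0.38395065 0.095     ]
slim_heel 0.69 [355.6, 323.4] [0.56885547 0.32832714 0.095     ]
[324.33321685 255.49972422]
```

View pics/wr1.png

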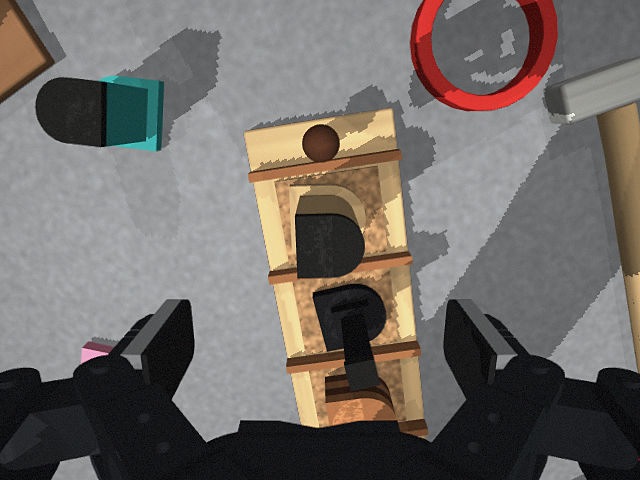

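The wrist view shows the block's tip centred at about (330,246) with its flat side square to the jaws. Slim is next at (365,375). The turquoise decoy at (100,113) is clear of the path. I'll descend and grip.

Call:
servo_tool(
  motion=[
    [5,-1,-15,0,1],
    [0,0,-20,0,1],
    [0,0,-25,0,1],
    [0,0,-25,0,1],
    [0,0,-15,0,1],
    [0,0,-10,0,1],
    [0,0,0,0,1],
    [0,0,0,0,-1],
    [0,0,0,0,-1],
    [0,0,0,0,-1],
    [0,0,0,0,-1],
    [0,0,0,0,-1],
  ],
  force=40,
)

```text
t: 3.45
eef_pos: [0.5776, 0.3678, 0.0607]
ee_rot: [[0.5, 0.866, 0.002], [0.866, -0.5, 0.001], [0.002, 0.001, -1.0]]
wrist_force: [-1.7, 0.1, 4.5]
gripper_width: 0.0353
grasp_force: 39.9
```

Call:
servo_tool(
  motion=[
    [0,0,0,0,-1],
    [0,0,0,0,-1],
    [0,0,0,0,-1],
    [0,0,0,0,-1],
  ],
)

```text
t: 3.78
eef_pos: [0.5776, 0.3678, 0.0606]
ee_rot: [[0.5, 0.866, 0.002], [0.866, -0.5, 0.001], [0.002, 0.001, -1.0]]
wrist_force: [-1.4, -0.3, 6.1]
gripper_width: 0.0356
grasp_force: 40.0
```

Call:
servo_tool(
  motion=[
    [0,0,10,0,-1],
    [0,0,25,0,-1],
    [0,0,35,0,-1],
    [0,0,35,0,-1],
    [0,0,25,0,-1],
    [0,-10,10,0,-1],
    [-1,-20,0,0.025,-1],
    [-2,-30,0,0.025,-1],
    [-2,-35,0,0.025,-1],
    [-2,-35,0,0.025,-1],
    [-2,-35,0,0.025,-1],
    [-2,-35,0,0.025,-1],
  ],
)

```text
t: 4.78
eef_pos: [0.5645, 0.1646, 0.1985]
ee_rot: [[0.364, 0.931, -0.002], [0.931, -0.364, -0.001], [-0.002, -0.001, -1.0]]
wrist_force: [1.1, -0.7, -2.4]
gripper_width: 0.0357
grasp_force: 40.2
```

Call:
servo_tool(
  motion=[
    [-2,-35,0,0.025,-1],
    [-2,-35,0,0.025,-1],
    [-2,-35,0,0.025,-1],
    [-2,-35,0,0.025,-1],
    [-2,-35,0,0.025,-1],
    [-2,-35,0,0.025,-1],
    [-2,-35,0,0.025,-1],
    [-2,-35,0,0.025,-1],
    [-2,-35,0,0.025,-1],
    [-2,-35,0,0.025,-1],
    [-2,-35,0,0.025,-1],
    [-2,-35,0,0.025,-1],
  ],
)

```text
t: 5.78
eef_pos: [0.5401, -0.2546, 0.1985]
ee_rot: [[0.073, 0.997, -0.002], [0.997, -0.073, 0.001], [0.0, -0.002, -1.0]]
wrist_force: [0.4, 0.1, -1.3]
gripper_width: 0.0357
grasp_force: 40.1
```

Call:
servo_tool(
  motion=[
    [-3,-35,0,0.025,-1],
    [-3,-35,0,0.025,-1],
    [-2,-20,0,0,-1],
    [-1,-20,0,0,-1],
    [0,0,0,0,-1],
    [0,0,0,0,-1],
    [0,0,0,0,-1],
  ],
)

```text
t: 6.37
eef_pos: [0.5323, -0.3616, 0.1985]
ee_rot: [[0.024, 1.0, -0.001], [1.0, -0.024, 0.002], [0.002, -0.001, -1.0]]
wrist_force: [-0.5, 0.6, -1.7]
gripper_width: 0.0353
grasp_force: 40.2
```

Run:
```python
from h import *
where((.534,-.3625,.062),-0.9);p=vision.read_camera('side');save(p,'s2.png',(180,60,380,210),4)
```

```text
t 6.3667 pos [ 0.5323 -0.3616  0.1985] close -1.4 w 0.0353 gf 40.20146660506725 F [-0.5  0.6 -1.7] j [ 15.  34.  22.  92. -15.  56.  41.]
go mm [   1.7   -0.9 -136.5] turn 0.007915098167481654
```

View pics/s2.png

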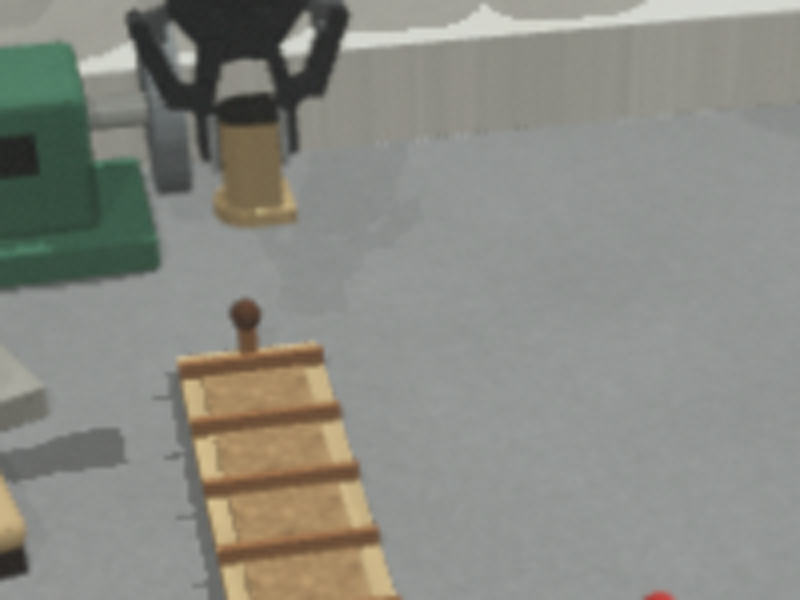

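The side crop shows the block held upright (255,150 in the crop) over the post-end bay. Lowering and releasing.

Call:
servo_tool(
  motion=[
    [2,-1,-20,0,-1],
    [0,0,-35,0,-1],
    [0,0,-35,0,-1],
    [0,0,-25,0,-1],
    [0,0,-12,0,-1],
    [0,0,-6,0,-1],
    [0,0,-2,0,-1],
    [0,0,-2,0,-1],
    [0,0,0,0,-1],
    [0,0,0,0,-1],
  ],
)

```text
t: 7.25
eef_pos: [0.5358, -0.3643, 0.0638]
ee_rot: [[0.024, 1.0, 0.002], [1.0, -0.024, -0.001], [-0.001, 0.002, -1.0]]
wrist_force: [0.9, 0.5, -0.9]
gripper_width: 0.0353
grasp_force: 40.3
```

Call:
servo_tool(
  motion=[
    [0,0,0,0,1],
    [0,0,0,0,1],
    [0,0,0,0,1],
    [0,0,0,0,1],
    [0,0,0,0,1],
    [0,0,0,0,1],
  ],
)

```text
t: 7.75
eef_pos: [0.5349, -0.3638, 0.0624]
ee_rot: [[0.024, 1.0, 0.0], [1.0, -0.024, -0.0], [-0.0, 0.0, -1.0]]
wrist_force: [-0.5, -0.4, -0.7]
gripper_width: 0.0853
grasp_force: 0.0
```

Call:
servo_tool(
  motion=[
    [0,0,10,0,1],
    [0,0,20,0,1],
    [0,0,35,0,1],
    [0,0,35,0,1],
    [0,0,20,0,1],
    [0,0,0,0,1],
    [0,0,0,0,1],
  ],
)

```text
t: 8.33
eef_pos: [0.5356, -0.3643, 0.1844]
ee_rot: [[0.024, 1.0, 0.003], [1.0, -0.024, -0.002], [-0.001, 0.003, -1.0]]
wrist_force: [0.3, 0.6, 0.2]
gripper_width: 0.0854
grasp_force: 0.0
```

Run:
```python
from h import *
where((.553,.294,.160),-20)
p=vision.read_camera('wrist');save(p,'wr2.png')
for k,z in[('block_heel',.087)]:
    for d in vision.outline_of(p,k)[:2]: print(k,d['confidence'],d['uv'],atz(p,d['uv'],z))
for X in [(.534,-.3625,.087),(.534,-.3625,.025)]: print(proj(p,X))
```

```text
t 8.3333 pos [ 0.5356 -0.3643  0.1844] close -1.4 w 0.0854 gf 0.0 F [0.3 0.6 0.2] j [ 15.  36.  22.  93. -16.  55.  41.]
go mm [ 17.4 658.3 -24.4] turn -0.3250284628810394
block_heel 0.95 [317.3, 221.6] [ 0.5349021  -0.35175291  0.087     ]
[316.16487093 240.52528004]
[316.44725837 215.26694775]
```

View pics/wr2.png

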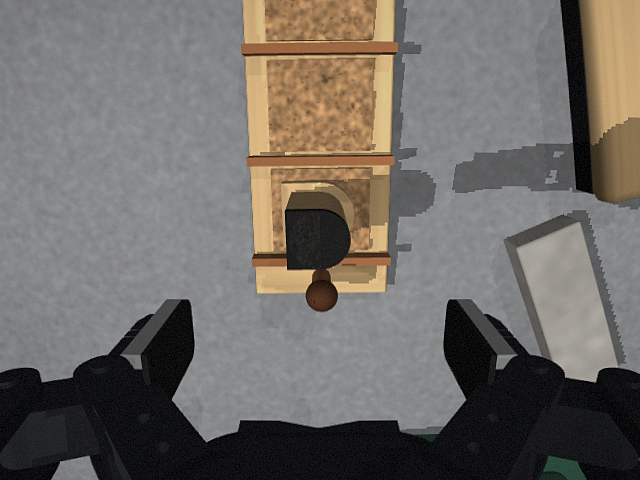

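The block stands upright at bay 1, tip at (318,237) against a predicted (316,240). Now back for slim.

Call:
servo_tool(
  motion=[
    [0,18,0,0,1],
    [1,40,0,-0.02,1],
    [1,40,0,-0.02,1],
    [1,40,0,-0.02,1],
    [1,40,0,-0.02,1],
    [1,40,0,-0.02,1],
    [1,40,0,-0.02,1],
    [1,40,0,-0.02,1],
    [1,40,0,-0.02,1],
    [1,40,0,-0.02,1],
    [1,40,0,-0.02,1],
    [1,40,0,-0.02,1],
  ],
)

```text
t: 9.43
eef_pos: [0.5446, 0.0961, 0.1811]
ee_rot: [[0.242, 0.97, -0.002], [0.97, -0.242, -0.001], [-0.001, -0.002, -1.0]]
wrist_force: [0.3, -0.6, -0.3]
gripper_width: 0.0852
grasp_force: 0.0
```

Call:
servo_tool(
  motion=[
    [1,40,0,-0.02,1],
    [1,40,0,-0.02,1],
    [1,40,0,-0.02,1],
    [1,40,0,-0.02,1],
    [2,40,-14,-0.025,1],
    [0,0,0,0,1],
    [0,0,0,0,1],
    [0,0,0,0,1],
  ],
)

```text
t: 10.1
eef_pos: [0.5511, 0.2924, 0.1671]
ee_rot: [[0.342, 0.94, -0.002], [0.94, -0.342, -0.002], [-0.003, -0.001, -1.0]]
wrist_force: [-0.4, -0.8, -0.6]
gripper_width: 0.0855
grasp_force: 0.0
```

Run:
```python
from h import *
where((.553,.294,.062),-20)
p=vision.read_camera('wrist');save(p,'wr3.png')
for k,z in[('slim_heel',.055)]:
    for d in vision.outline_of(p,k)[:2]: print(k,d['confidence'],d['uv'],atz(p,d['uv'],z))
for X in [(.553,.294,.095),(.553,.294,.025)]: print(proj(p,X))
```

```text
t 10.1 pos [0.5511 0.2924 0.1671] close -20.0 w 0.0855 gf 0.0 F [-0.4 -0.8 -0.6] j [-48.  35.  23.  97. -16.  52. -39.]
go mm [   1.9    1.6 -105.1] turn -0.0003437769739537504
slim_heel 0.94 [43.9, 246.6] [0.39110808 0.34328317 0.055     ]
slim_heel 0.89 [322.5, 215.6] [0.55658915 0.30329304 0.055     ]
[322.65862588 253.60704851]
[321.83514819 220.00231635]
```

View pics/wr3.png

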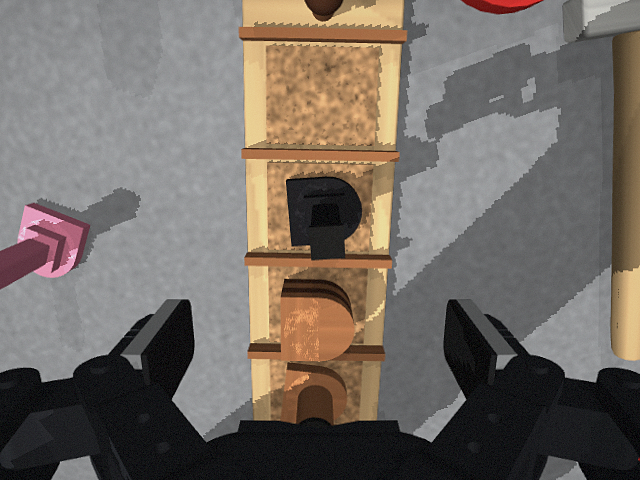

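The wrist view shows slim's stem tip at about (327,247), within 3 mm of the prediction, and the seat nearly square to the jaws. The pink decoy at (50,245) is well off to the side. Gripping slim.

Call:
servo_tool(
  motion=[
    [5,4,-10,0,1],
    [0,0,-20,0,1],
    [0,0,-25,0,1],
    [0,0,-25,0,1],
    [0,0,-15,0,1],
    [0,0,-10,0,1],
    [0,0,0,0,1],
    [0,0,0,0,-1],
    [0,0,0,0,-1],
    [0,0,0,0,-1],
    [0,0,0,0,-1],
    [0,0,0,0,-1],
  ],
  force=40,
)

```text
t: 11.2
eef_pos: [0.5573, 0.2979, 0.0644]
ee_rot: [[0.342, 0.94, 0.001], [0.94, -0.342, 0.001], [0.001, 0.001, -1.0]]
wrist_force: [1.4, -0.3, -0.8]
gripper_width: 0.0255
grasp_force: 0.0
```

Call:
servo_tool(
  motion=[
    [0,0,0,0,-1],
    [0,0,0,0,-1],
    [0,0,0,0,-1],
    [0,0,0,0,-1],
    [0,0,0,0,-1],
    [0,0,0,0,-1],
  ],
)

```text
t: 11.7
eef_pos: [0.5573, 0.2979, 0.0642]
ee_rot: [[0.342, 0.94, 0.001], [0.94, -0.342, 0.001], [0.001, 0.001, -1.0]]
wrist_force: [-1.1, 1.3, 6.1]
gripper_width: 0.0156
grasp_force: 39.6
```

Call:
servo_tool(
  motion=[
    [0,0,10,0,-1],
    [0,0,25,0,-1],
    [0,0,35,0,-1],
    [0,0,35,0,-1],
    [0,0,25,0,-1],
    [0,-10,5,0,-1],
    [-1,-20,0,0.02,-1],
    [-1,-30,0,0.02,-1],
    [-1,-35,0,0.02,-1],
    [-1,-35,0,0.02,-1],
    [-1,-35,0,0.02,-1],
    [-1,-35,0,0.02,-1],
  ],
)

```text
t: 12.7
eef_pos: [0.5498, 0.0954, 0.1982]
ee_rot: [[0.226, 0.974, -0.001], [0.974, -0.226, -0.0], [-0.001, -0.001, -1.0]]
wrist_force: [0.7, -0.0, -0.4]
gripper_width: 0.0157
grasp_force: 38.9
```

Call:
servo_tool(
  motion=[
    [-1,-35,0,0.02,-1],
    [-1,-35,0,0.02,-1],
    [-1,-35,0,0.02,-1],
    [-1,-35,0,0.02,-1],
    [-1,-35,0,0.02,-1],
    [-2,-35,0,0.02,-1],
    [-2,-35,0,0.02,-1],
    [-2,-35,0,0.02,-1],
    [-2,-35,0,0.02,-1],
    [-2,-30,0,0.02,-1],
    [-2,-25,0,0.01,-1],
    [-1,-15,0,0,-1],
  ],
)

```text
t: 13.7
eef_pos: [0.5307, -0.2915, 0.1983]
ee_rot: [[0.023, 1.0, -0.002], [1.0, -0.023, -0.002], [-0.002, -0.001, -1.0]]
wrist_force: [-0.3, 0.4, -0.3]
gripper_width: 0.0157
grasp_force: 39.0
```

Call:
servo_tool(
  motion=[
    [0,-15,0,0,-1],
    [0,0,0,0,-1],
    [0,0,0,0,-1],
    [0,0,0,0,-1],
    [0,0,0,0,-1],
  ],
)

```text
t: 14.12
eef_pos: [0.5331, -0.3007, 0.1983]
ee_rot: [[0.017, 1.0, -0.0], [1.0, -0.017, 0.001], [0.001, -0.0, -1.0]]
wrist_force: [-0.4, 0.6, -0.5]
gripper_width: 0.0156
grasp_force: 39.0
```

Run:
```python
from h import *
where((.535,-.2904,.064),-0.9);p=vision.read_camera('side');save(p,'s3.png',(180,60,380,210),3)
```

```text
t 14.1167 pos [ 0.5331 -0.3007  0.1983] close -1.0 w 0.0156 gf 38.97790253162384 F [-0.4  0.6 -0.5] j [  8.  32.  24.  98. -15.  54.  37.]
go mm [   1.9   10.3 -134.3] turn 0.0013525011919318292
```

View pics/s3.png

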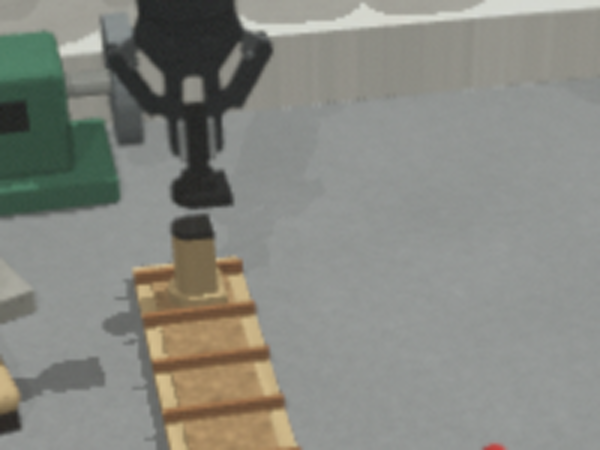

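The side crop shows slim hanging upright at (200,150 in the crop) and the block standing in bay 1. I'll lower slim into bay 2.

Call:
servo_tool(
  motion=[
    [2,10,0,0,-1],
    [0,0,-20,0,-1],
    [0,0,-35,0,-1],
    [0,0,-35,0,-1],
    [0,0,-20,0,-1],
    [0,0,-12,0,-1],
    [0,0,-6,0,-1],
    [0,0,-3,0,-1],
    [0,0,-2,0,-1],
    [0,0,0,0,-1],
    [0,0,0,0,-1],
  ],
)

```text
t: 15.08
eef_pos: [0.5356, -0.2929, 0.0667]
ee_rot: [[0.019, 1.0, 0.002], [1.0, -0.019, -0.001], [-0.001, 0.002, -1.0]]
wrist_force: [1.0, -0.4, -1.7]
gripper_width: 0.0156
grasp_force: 39.1
```

Call:
servo_tool(
  motion=[
    [0,0,0,0,1],
    [0,0,0,0,1],
    [0,0,0,0,1],
    [0,0,0,0,1],
    [0,0,0,0,1],
    [0,0,0,0,1],
  ],
)

```text
t: 15.58
eef_pos: [0.5349, -0.2925, 0.0656]
ee_rot: [[0.019, 1.0, -0.0], [1.0, -0.019, -0.0], [-0.0, -0.0, -1.0]]
wrist_force: [0.3, -0.3, -0.2]
gripper_width: 0.0852
grasp_force: 0.0
```

Call:
servo_tool(
  motion=[
    [0,0,10,0,1],
    [0,0,20,0,1],
    [0,0,35,0,1],
    [0,0,35,0,1],
    [0,0,20,0,1],
    [0,0,0,0,1],
    [0,0,0,0,1],
  ],
)

```text
t: 16.17
eef_pos: [0.5356, -0.2929, 0.1875]
ee_rot: [[0.019, 1.0, 0.003], [1.0, -0.019, -0.001], [-0.001, 0.003, -1.0]]
wrist_force: [-0.7, 0.7, -0.5]
gripper_width: 0.0853
grasp_force: 0.0
```

Run:
```python
from h import *
where((.525,.228,.160),-24)
p=vision.read_camera('wrist');save(p,'wr4.png')
for k,z in[('slim_heel',.03),('block_heel',.05)]:
    for d in vision.outline_of(p,k)[:2]:
        y,x=np.where(d['region']);print(k,d['confidence'],d['uv'],x.min(),x.max(),y.min(),y.max())
for X in [(.5352,-.2904,.095),(.5352,-.2904,.025)]: print(proj(p,X))
```

```text
t 16.1667 pos [ 0.5356 -0.2929  0.1875] close -1.1 w 0.0853 gf 0.0 F [-0.7  0.7 -0.5] j [  8.  32.  24.  99. -16.  52.  36.]
go mm [-10.6 520.9 -27.5] turn -0.39985788291166957
slim_heel 0.74 [314.6, 219.8] 281 351 182 261
block_heel 0.66 [322.3, 322.7] 284 353 274 377
[318.32630336 241.87989093]
[318.1424195  213.36839861]
```

Slim stands at its predicted place: mask columns 281–351, tip at row 261, base point at (318,213). Now low.

Call:
servo_tool(
  motion=[
    [0,20,0,-0.03,1],
    [-1,40,0,-0.03,1],
    [-1,40,0,-0.03,1],
    [-1,40,0,-0.03,1],
    [-1,40,0,-0.03,1],
    [-1,40,0,-0.03,1],
    [-1,40,0,-0.03,1],
    [-1,40,0,-0.03,1],
    [-1,40,0,-0.03,1],
    [-1,40,0,-0.03,1],
    [-1,40,0,-0.03,1],
    [-1,40,0,-0.03,1],
  ],
)

```text
t: 17.32
eef_pos: [0.5227, 0.1692, 0.1845]
ee_rot: [[0.371, 0.928, -0.002], [0.928, -0.371, -0.001], [-0.002, -0.001, -1.0]]
wrist_force: [0.8, 0.5, 0.5]
gripper_width: 0.0857
grasp_force: 0.0
```

Call:
servo_tool(
  motion=[
    [0,40,0,-0.03,1],
    [0,20,-17,-0.01,1],
    [0,5,-10,0,1],
    [0,0,0,0,1],
    [0,0,0,0,1],
    [0,0,0,0,1],
  ],
)

```text
t: 17.82
eef_pos: [0.5243, 0.23, 0.1586]
ee_rot: [[0.409, 0.912, -0.0], [0.912, -0.409, -0.002], [-0.002, 0.0, -1.0]]
wrist_force: [0.1, -0.6, 0.2]
gripper_width: 0.0854
grasp_force: 0.0
```

Run:
```python
from h import *
where((.525,.228,.036),-24)
p=vision.read_camera('wrist');save(p,'wr5.png')
for X in [(.525,.228,.047),(.4986,.163,.065)]: print(proj(p,X))
```

```text
t 17.8167 pos [0.5243 0.23   0.1586] close -24.2 w 0.0854 gf 0.0 F [ 0.1 -0.6  0.2] j [-47.  31.  25. 105. -17.  47. -37.]
go mm [   0.7   -2.  -122.6] turn 0.002980193086768663
[322.29940573 238.52147165]
[326.61009584 360.43107531]
```

View pics/wr5.png

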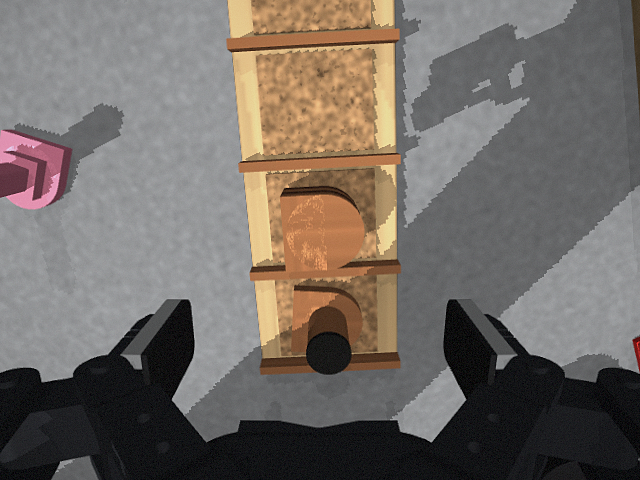

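Low's top spans (281–363, 193–270), about 3 mm from the prediction and square to the jaws. Round's tip is at (328,354). Gripping low.

Call:
servo_tool(
  motion=[
    [2,1,-12,0,1],
    [0,0,-25,0,1],
    [0,0,-30,0,1],
    [0,0,-28,0,1],
    [0,0,-15,0,1],
    [0,0,-9,0,1],
    [0,0,-4,0,1],
    [0,0,0,0,1],
    [0,0,0,0,-1],
    [0,0,0,0,-1],
    [0,0,0,0,-1],
    [0,0,0,0,-1],
  ],
  force=40,
)

```text
t: 18.87
eef_pos: [0.5268, 0.2338, 0.0369]
ee_rot: [[0.407, 0.914, 0.002], [0.914, -0.407, 0.001], [0.002, 0.001, -1.0]]
wrist_force: [-0.6, -1.2, 5.4]
gripper_width: 0.0472
grasp_force: 40.7
```

Call:
servo_tool(
  motion=[
    [0,0,0,0,-1],
    [0,0,0,0,-1],
    [0,0,0,0,-1],
    [0,0,0,0,-1],
  ],
)

```text
t: 19.2
eef_pos: [0.5268, 0.2338, 0.0369]
ee_rot: [[0.407, 0.914, 0.002], [0.914, -0.407, 0.001], [0.002, 0.001, -1.0]]
wrist_force: [-0.4, 0.3, 6.8]
gripper_width: 0.0474
grasp_force: 40.8
```

Call:
servo_tool(
  motion=[
    [0,0,10,0,-1],
    [0,0,25,0,-1],
    [0,0,35,0,-1],
    [0,0,35,0,-1],
    [0,0,25,0,-1],
    [0,-10,10,0,-1],
    [1,-20,0,0.03,-1],
    [1,-30,0,0.03,-1],
    [1,-35,0,0.03,-1],
    [1,-35,0,0.03,-1],
    [1,-35,0,0.03,-1],
    [1,-35,0,0.03,-1],
  ],
)

```text
t: 20.2
eef_pos: [0.5308, 0.0312, 0.1753]
ee_rot: [[0.235, 0.972, -0.001], [0.972, -0.235, -0.0], [-0.0, -0.001, -1.0]]
wrist_force: [0.3, 0.1, -1.0]
gripper_width: 0.0475
grasp_force: 41.3
```

Call:
servo_tool(
  motion=[
    [1,-35,0,0.03,-1],
    [1,-35,0,0.03,-1],
    [1,-35,0,0.03,-1],
    [0,-35,0,0.03,-1],
    [0,-35,0,0.03,-1],
    [0,-35,0,0.03,-1],
    [0,-25,0,0.03,-1],
    [0,-14,0,0.016,-1],
    [0,0,0,0,-1],
    [0,0,0,0,-1],
    [0,0,0,0,-1],
    [0,0,0,0,-1],
  ],
)

```text
t: 21.2
eef_pos: [0.5348, -0.2138, 0.1752]
ee_rot: [[0.011, 1.0, -0.001], [1.0, -0.011, 0.001], [0.001, -0.001, -1.0]]
wrist_force: [-0.1, 0.5, -1.0]
gripper_width: 0.0477
grasp_force: 41.3
```

Run:
```python
from h import *
where((.5364,-.2165,.0385),-0.9);p=vision.read_camera('side');save(p,'s4.png',(180,60,380,210),3)
```

```text
t 21.2 pos [ 0.5348 -0.2138  0.1752] close -0.6 w 0.0477 gf 41.26127252384322 F [-0.1  0.5 -1. ] j [  0.  30.  23. 104. -15.  49.  30.]
go mm [   1.6   -2.7 -136.7] turn -0.004510036184490897
```

View pics/s4.png

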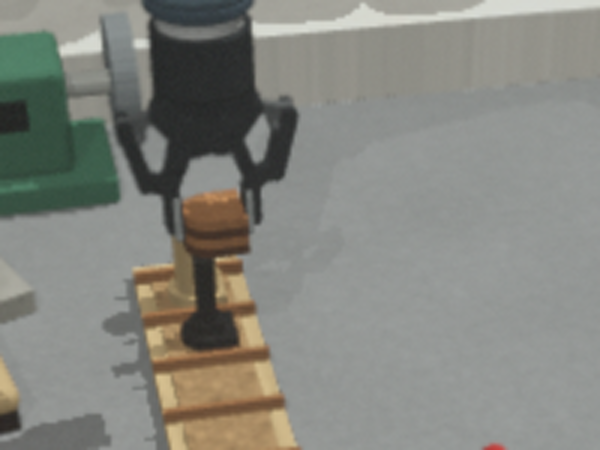

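The side crop shows low gripped level at (217,222 in the crop), with slim and block standing behind it. Lowering into bay 3.

Call:
servo_tool(
  motion=[
    [2,-2,-10,0,-1],
    [0,0,-30,0,-1],
    [0,0,-35,0,-1],
    [0,0,-30,0,-1],
    [0,0,-15,0,-1],
    [0,0,-9,0,-1],
    [0,0,-4,0,-1],
    [0,0,-2,0,-1],
    [0,0,-1,0,-1],
    [0,0,0,0,-1],
    [0,0,0,0,-1],
  ],
)

```text
t: 22.17
eef_pos: [0.5376, -0.2177, 0.0405]
ee_rot: [[0.013, 1.0, 0.002], [1.0, -0.013, -0.001], [-0.001, 0.002, -1.0]]
wrist_force: [-0.5, -0.3, -2.5]
gripper_width: 0.0475
grasp_force: 41.3
```

Call:
servo_tool(
  motion=[
    [0,0,0,0,1],
    [0,0,0,0,1],
    [0,0,0,0,1],
    [0,0,0,0,1],
    [0,0,0,0,1],
    [0,0,0,0,1],
  ],
)

```text
t: 22.67
eef_pos: [0.5369, -0.2175, 0.0396]
ee_rot: [[0.013, 1.0, 0.0], [1.0, -0.013, -0.0], [-0.0, 0.0, -1.0]]
wrist_force: [0.3, 0.2, -0.2]
gripper_width: 0.0854
grasp_force: 0.0
```

Call:
servo_tool(
  motion=[
    [0,0,10,0,1],
    [0,0,20,0,1],
    [0,0,35,0,1],
    [0,0,35,0,1],
    [0,0,35,0,1],
    [0,0,5,0,1],
    [0,0,0,0,1],
    [0,0,0,0,1],
  ],
)

```text
t: 23.33
eef_pos: [0.5367, -0.2172, 0.1797]
ee_rot: [[0.013, 1.0, 0.0], [1.0, -0.013, 0.0], [0.0, 0.0, -1.0]]
wrist_force: [-0.1, 0.1, 0.2]
gripper_width: 0.0854
grasp_force: 0.0
```

Run:
```python
from h import *
where((.501,.166,.160),-22)
p=vision.read_camera('wrist');save(p,'wr6.png')
for k in['low_heel','slim_heel','block_heel']:
    for d in vision.outline_of(p,k)[:2]:
        y,x=np.where(d['region']);print(k,d['confidence'],d['uv'],x.min(),x.max(),y.min(),y.max())
print(proj(p,(.5364,-.2184,.047)))
```

```text
t 23.3333 pos [ 0.5367 -0.2172  0.1797] close -0.7 w 0.0854 gf 0.0 F [-0.1  0.1  0.2] j [  0.  30.  23. 104. -15.  50.  30.]
go mm [-35.7 383.2 -19.7] turn -0.3711492077344258
low_heel 0.94 [317.8, 228.6] 280 357 189 267
slim_heel 0.59 [317.6, 324.4] 284 351 286 387
block_heel 0.66 [317.9, 400.4] 287 351 368 426
[319.12049213 229.67348566]
```

Low is centred: (318,229) against a predicted (319,230). Now round.

Call:
servo_tool(
  motion=[
    [-3,23,0,-0.035,1],
    [-3,40,0,-0.035,1],
    [-4,40,0,-0.035,1],
    [-4,40,0,-0.035,1],
    [-4,40,0,-0.035,1],
    [-4,40,0,-0.035,1],
    [-4,40,0,-0.035,1],
    [-4,40,0,-0.035,1],
    [-4,40,0,-0.035,1],
    [-2,40,-20,-0.035,1],
    [0,2,0,-0.02,1],
    [0,0,0,0,1],
  ],
)

```text
t: 24.53
eef_pos: [0.4992, 0.1673, 0.159]
ee_rot: [[0.369, 0.929, -0.003], [0.929, -0.369, -0.001], [-0.002, -0.003, -1.0]]
wrist_force: [0.3, -0.7, 0.6]
gripper_width: 0.0852
grasp_force: 0.0
```

Call:
servo_tool(
  motion=[
    [0,0,0,0,1],
    [0,0,0,0,1],
    [0,0,0,0,1],
  ],
)

```text
t: 24.78
eef_pos: [0.5014, 0.1629, 0.1611]
ee_rot: [[0.376, 0.927, 0.0], [0.927, -0.376, -0.001], [-0.0, 0.0, -1.0]]
wrist_force: [-0.3, 0.2, 0.7]
gripper_width: 0.0853
grasp_force: 0.0
```

Run:
```python
from h import *
where((.501,.166,.048),-22)
p=vision.read_camera('wrist');save(p,'wr7.png')
print(proj(p,(.501,.166,.065)))
```

```text
t 24.7833 pos [0.5014 0.1629 0.1611] close -22.1 w 0.0853 gf 0.0 F [-0.3  0.2  0.7] j [-42.  27.  25. 112. -16.  44. -30.]
go mm [  -0.4    3.1 -113.1] turn 0.001514938670891543
[317.0343678  239.16569642]
```

View pics/wr7.png

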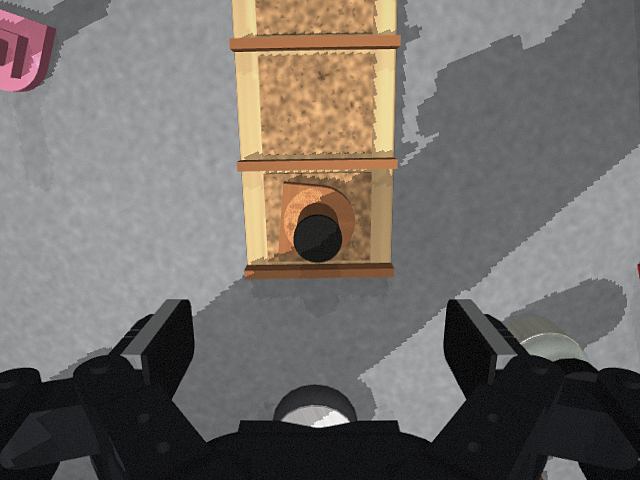

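Round's tip is at (318,238), matching the prediction of (317,239). Gripping it.

Call:
servo_tool(
  motion=[
    [0,3,-12,0,1],
    [0,0,-25,0,1],
    [0,0,-28,0,1],
    [0,0,-25,0,1],
    [0,0,-14,0,1],
    [0,0,-8,0,1],
    [0,0,-2,0,1],
    [0,0,0,0,1],
    [0,0,0,0,-1],
    [0,0,0,0,-1],
    [0,0,0,0,-1],
    [0,0,0,0,-1],
  ],
  force=40,
)

```text
t: 25.83
eef_pos: [0.5015, 0.168, 0.0476]
ee_rot: [[0.374, 0.928, 0.001], [0.928, -0.374, 0.001], [0.001, 0.001, -1.0]]
wrist_force: [-0.2, -0.4, 1.0]
gripper_width: 0.0388
grasp_force: 0.0
```

Call:
servo_tool(
  motion=[
    [0,0,0,0,-1],
    [0,0,0,0,-1],
    [0,0,0,0,-1],
    [0,0,0,0,-1],
    [0,0,0,0,-1],
    [0,0,0,0,-1],
  ],
)

```text
t: 26.33
eef_pos: [0.5014, 0.1679, 0.0473]
ee_rot: [[0.374, 0.928, 0.001], [0.928, -0.374, 0.0], [0.001, 0.0, -1.0]]
wrist_force: [-0.4, -0.4, 6.2]
gripper_width: 0.0252
grasp_force: 39.3
```

Call:
servo_tool(
  motion=[
    [0,0,10,0,-1],
    [0,0,25,0,-1],
    [0,0,35,0,-1],
    [0,0,35,0,-1],
    [0,0,25,0,-1],
    [0,-10,10,0,-1],
    [3,-20,0,0.037,-1],
    [4,-30,0,0.037,-1],
    [4,-35,0,0.037,-1],
    [4,-35,0,0.037,-1],
    [4,-35,0,0.037,-1],
    [4,-35,0,0.037,-1],
  ],
)

```text
t: 27.33
eef_pos: [0.5229, -0.0344, 0.1865]
ee_rot: [[0.159, 0.987, -0.002], [0.987, -0.159, -0.0], [-0.0, -0.001, -1.0]]
wrist_force: [1.0, 0.5, -0.3]
gripper_width: 0.0254
grasp_force: 39.4
```

Call:
servo_tool(
  motion=[
    [4,-35,0,0.037,-1],
    [4,-35,0,0.037,-1],
    [4,-28,0,0.037,-1],
    [1,-15,0,0.035,-1],
    [0,0,0,0,-1],
    [0,0,0,0,-1],
    [0,0,0,0,-1],
    [0,0,0,0,-1],
  ],
)

```text
t: 28.0
eef_pos: [0.5367, -0.1435, 0.1866]
ee_rot: [[0.013, 1.0, -0.001], [1.0, -0.013, 0.001], [0.001, -0.001, -1.0]]
wrist_force: [-1.0, -0.4, -0.5]
gripper_width: 0.0245
grasp_force: 39.4
```

Run:
```python
from h import *
where((.5375,-.1455,.0485),-0.9);p=vision.read_camera('side');save(p,'s5.png',(180,60,380,240),3)
```

```text
t 28.0 pos [ 0.5367 -0.1435  0.1866] close -0.8 w 0.0245 gf 39.39448803663254 F [-1.  -0.4 -0.5] j [ -8.  27.  24. 107. -14.  49.  22.]
go mm [   0.8   -2.  -138.1] turn -0.0025123348334724505
```

View pics/s5.png

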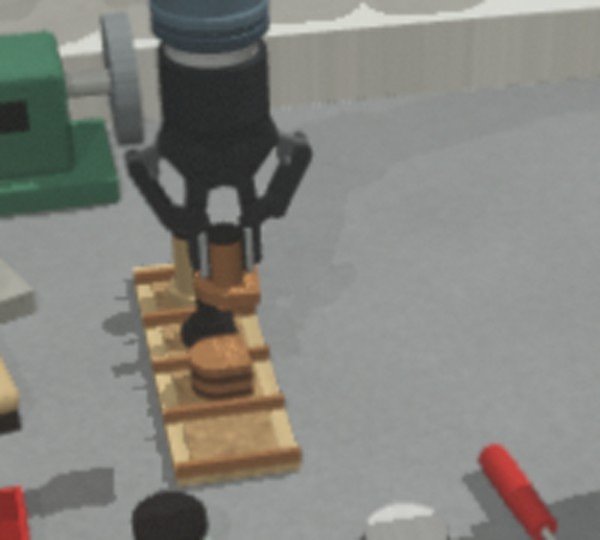

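The side crop shows round upright at (226,270 in the crop), and bay 4 is free. Lowering it, then releasing and retreating.

Call:
servo_tool(
  motion=[
    [1,-2,-10,0,-1],
    [0,0,-30,0,-1],
    [0,0,-35,0,-1],
    [0,0,-30,0,-1],
    [0,0,-16,0,-1],
    [0,0,-9,0,-1],
    [0,0,-4,0,-1],
    [0,0,-2,0,-1],
    [0,0,-2,0,-1],
    [0,0,0,0,-1],
    [0,0,0,0,-1],
  ],
)

```text
t: 28.97
eef_pos: [0.5387, -0.1474, 0.0498]
ee_rot: [[0.015, 1.0, 0.002], [1.0, -0.015, -0.0], [-0.0, 0.002, -1.0]]
wrist_force: [-0.6, -0.4, -0.7]
gripper_width: 0.0252
grasp_force: 39.4
```

Call:
servo_tool(
  motion=[
    [0,0,0,0,1],
    [0,0,0,0,1],
    [0,0,0,0,1],
    [0,0,0,0,1],
    [0,0,0,0,1],
    [0,0,0,0,1],
  ],
)

```text
t: 29.47
eef_pos: [0.538, -0.1473, 0.049]
ee_rot: [[0.015, 1.0, 0.0], [1.0, -0.015, -0.0], [-0.0, 0.0, -1.0]]
wrist_force: [-0.1, -0.0, -0.2]
gripper_width: 0.0856
grasp_force: 0.0
```

Call:
servo_tool(
  motion=[
    [0,0,10,0,1],
    [0,0,20,0,1],
    [0,0,35,0,1],
    [0,0,35,0,1],
    [0,10,35,0,1],
    [0,35,5,0,1],
    [0,40,0,0,1],
    [0,40,0,0,1],
    [0,40,0,0,1],
    [0,40,0,0,1],
    [0,0,0,0,1],
    [0,0,0,0,1],
  ],
)

```text
t: 30.47
eef_pos: [0.5378, 0.0609, 0.1894]
ee_rot: [[0.009, 1.0, 0.0], [1.0, -0.009, 0.001], [0.001, 0.0, -1.0]]
wrist_force: [-0.3, -1.7, 0.2]
gripper_width: 0.0855
grasp_force: 0.0
```

Run:
```python
from h import *
where()
p=vision.read_camera('top');save(p,'f2.png',(405,165,585,235),4.4)
```

```text
t 30.4667 pos [0.5378 0.0609 0.1894] close -0.5 w 0.0855 gf 0.0 F [-0.3 -1.7  0.2] j [-29.  25.  23. 109. -13.  48.  -0.]
```

View pics/f2.png

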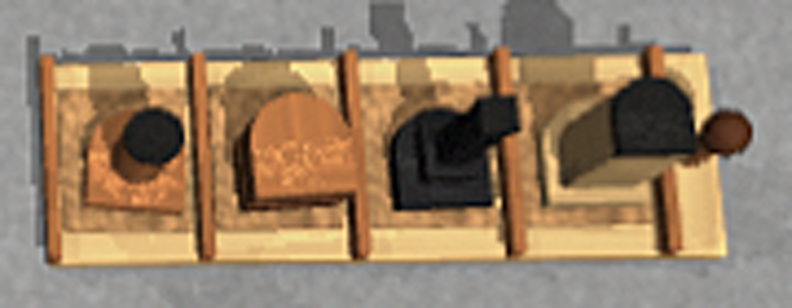

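The top crop shows all four upright in their bays, in order from the post at right (728,132): block, slim, low, round.

```bash
python3 -c "
from workcell import order
print(order.finish_job())"
```

```text
the job is handed in; nothing more can be done
None
```

I moved all four heels to the finishing rack in queue order from its post (block, slim, low, round), all standing upright in the last picture, and handed the job in at about 30 s on the robot's clock; the hand-in returned no verdict.

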